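# Open the locked cap of a topping-up drum

### The job

Open the steel topping-up drum for filling: flip up the hinged tab that locks its cap, unscrew the cap anticlockwise by the raised tab, up to about a quarter turn, until you feel it reach its stop, then lift it straight out and set it down gently, standing upright on its own stem, in the tray. Work by feel: never pull, press or lever hard on the cap while it is in the neck. Leave the bottle, the glass and the bung where they are.

Things in the scene. Friction and masses are not known exactly. Their poses are not given: they have to be found in the camera images.
- drum: Fixed brushed-steel drum, 190 mm wide, 104 mm high, domed to 116 mm, with a small tap and side handles. Origin: centre of its underside. On top, in the middle, a neck 84 mm wide from 116 to 157 mm height. x axis: level, from the axis towards the locking notch on the neck's rim. Inside the neck is a coarse two-start bayonet thread; the cap has about 2 mm of side play in it.
- neck (a point): Point on the drum's axis level with the flat top of the neck (157 mm above the work surface); x axis through the middle of the locking notch, z up. The notch: two steel cheeks (6 mm long, 4 mm thick, 13 mm high, 15 mm apart) standing on the rim, 36 to 42 mm from the axis. Outside the neck nothing stands higher than the dome, so fingers can reach down beside the tab's end.
- cap_center (a point): Centre of the cap's steel disc (66 mm wide, 7 mm thick), sunk flush in the neck so its edge cannot be gripped. z: the cap's axis; x: along the folded tab. Mass with tab about 0.27 kg. Lugs hold it down. It turns anticlockwise (from above) to a stop, 0.5 to 1.45 rad away: this differs from drum to drum and cannot be seen. Only in the last 0.1 rad do the lugs come free; the cap then rises 4 mm and lifts out.
- cap_hinge (a point): Middle of the tab's hinge: on the cap's axis, 9.5 mm above the disc's centre and 6 mm above its top face. y: the hinge axis; x: along the folded tab; z: the cap's axis.
- cap_foot (a point): On the cap's axis, at the underside of its rubber seal (36 mm wide) when free, 38.5 mm below the disc's centre: the foot on which the cap stands. The seal hangs under the stem (38 mm wide; 52 mm over its two lugs) on a spring of 3 N/mm that gives up to 6 mm. Done up, the spring pushes the cap up against its lugs with about 15 N, so it turns stiffly, 0.15 to 0.4 N m, until it comes free.
- tab_end (a point): Centre of the tab's T-shaped end, 55 mm from the hinge: 28 mm across, 12 mm along the tab, 8 mm thick, overhanging the neck with 35 mm free beneath. Behind it a waist 10 mm wide (35 to 49 mm from the hinge) that lies between the notch's cheeks when folded and so locks the cap; nearer the hinge a plate 24 mm wide. x: away from the hinge; y: along it; z: out of the upper face. Upright, the tab is the handle.
- tab (a joint): Angle of the tab's hinge: 0 folded down in the notch, 1.57 upright, end stop at 1.6 rad. It is stiff (0.09 N m) and stays where it is left.
- tray: Fixed square aluminium tray, 180 mm outside, 18 mm high, walls and floor 3 mm thick, lying on the work surface. Origin at the centre of its underside; axes along its sides.
- bottle: Standing green half bottle, 62 mm wide, 245 mm high. Origin at the centre of its base. Leave alone.
- glass: Standing tasting glass, 64 mm wide, 150 mm high. Origin at the centre of its foot. Leave alone.
- bung: Standing tapered wooden barrel bung, 58 mm wide at the top, 42 mm high. Origin at the centre of its base. Leave alone.
Not all that is in view belongs to the job. Leave any blue or red look-alike of the part that bears cap_center alone.

How it is judged:
By the outcome, as a careful person would: the job done as asked, in the order asked, and still so for the second after the job is handed in, with the robot touching nothing.
It also fails if it takes over 72 s, if anything falls off the work surface, if the arm or the gripper's body presses on something with over 40 N, if the wrist force passes 120 N, or if a joint passes its speed limit or range.

### The arm

A 6-joint arm with a two-finger parallel gripper is mounted at the origin on the work surface. World frame = base frame: x ahead of the robot, y to its left, z up, the work surface at z = 0. Lengths are in m, angles in rad, forces in N, time in s.
With the tool pointing down it reaches from about 0.35 to 0.85 m from the base axis. Payload 8.1 kg.
Tool frame: the origin (TCP) lies midway between the tips of the shut fingers; the grasp point (between the pads) lies 19 mm behind it; x points along the fingers, y is the direction in which the jaws open and shut, and the axes are right-handed (so a half turn about x gives the same grasp; the last joint's range is limited). The gripper opens to 85 mm and grips with 20 to 120 N. Pads are 22 mm wide; open, the fingers measure 114 mm over their backs; the gripper's body (76 mm by 85 mm) begins 54 mm behind the grasp point. The pads swing forward as they close: fully open they stand 13 mm farther back than shut.
Start: joints at [-1.376, 0.13, 1.488, -0, 1.523, -0.085], TCP at [0.166, -0.577, 0.231] pointing down, gripper open.
Joint ranges: [-2.96, 2.96], [-0.89, 2.26], [0.02, 2.5], [-1.34, 4.48], [0, 2.73], [-2.66, 2.66]. Speed limits (rad/s): [2.39, 2.39, 2.79, 3.14, 3.14, 3.14].

### API

Orientations are given as a 3x3 rotation matrix whose columns are the frame's x, y, z axes.
In Python, from cell import observe, optics, sign_off gives the robot as it stands.
- The arm moves only by the tool apply_moves, never from a script. Its argument "commands" is a list of rows, each a list of 5 numbers: the shift along the tool's x, y, z in mm, then the turn about the tool's x in rad, then the finger opening in mm, from 0 to 85.4. In form: [[tx, ty, tz, spin, jaw], ...]. A call has 1 to 8 rows; each row is the pose to reach, as a shift and turn from the pose commanded when the call began, along the tool's axes at that moment; what a row does not reach only later rows make up. A row lasts 1/8 s, in which the tool goes at most 62.5 mm and 10.7 degrees, less where a joint would pass 70% of its speed; a pose out of reach is approached as far as the arm can. A call with a gripper value outside its range is refused whole. The fingers move at their own pace and stop on an object; the grip force is fixed at half the most. Time passes only in rows, so rows that repeat a pose let the fingers close. It gives the time, the measured TCP pose, the force and the opening at its end, in the units of the state.
- observe(): the state, without advancing time (a new reading comes with each control period).
- optics.snapshot(name): name is "scene" or "top"; returns the picture (420x560x3 uint8, red, green, blue); there is no depth.
- optics.get_calibration(name): a dict with "fx", "fy", "cx", "cy" (pixels), "extrinsics" (4x4, takes a point from camera to world coordinates). Camera axes: x right, y up, looking along -z (the intrinsics and any distortion apply to the point x, -y, -z); pixel columns grow to the right and rows downward; lengths in m; the calibration is good to about 2 mm. A picture is of the moment at which its call begins. get_calibration takes no time and is no camera call.
- sign_off(): hands the job in, once; it reports no verdict.
The state is a dict: "time_s": time; "qpos": joint angles; "qd": joint speeds; "effort": joint torques, N m; "position": TCP position; "tcp_rot": TCP orientation; "wrist_force": force on the tool from outside, world axes, zero at the start; "torque": the same for the moment, N m; "opening": finger opening in m.
Only numpy, scipy, OpenCV 4.12 (cv2) and the standard library are available. Lean on these libraries where they do the work, as an engineer would, in place of code of your own. Each camera call takes 0.05 s, during which the arm holds its last target. There are 200 camera calls.

## Working session

There is one attempt and no reset: what is moved stays moved. The work goes in short steps, Python scripts to look and compute and a tool call to move; the robot and the scene stay as the last step left them, time stands still between calls to the robot, and variables do not carry over. Pictures are saved under pics/ and viewed, about 8 in all and at most 12, crops included, and the job is handed in when it is done.

Besides the shell and the picture viewer there is one more tool, called by a JSON object that holds its "name" and its "arguments", one argument or row to a line. apply_moves: Moves the arm, as the interface text tells. Its arguments: {"type":"object","properties":{"commands":{"type":"array","items":{"type":"array","items":{"type":"number"}}}},"required":["commands"]}

```bash
mkdir -p pics; ls; python3 - <<'E'
from cell import observe, optics
import cv2,numpy as np
np.set_printoptions(precision=4,suppress=True)
s=observe(); print(s)
for n in("scene","top"):
    im=optics.snapshot(n); cv2.imwrite(f"pics/{n}0.png",im[:,:,::-1]); print(n,optics.get_calibration(n))
E
```

```text
pics
{'time_s': 0.0, 'qpos': array([-1.3764,  0.1312,  1.4893,  0.    ,  1.523 , -0.0854]), 'qd': array([-0.0009, -0.    ,  0.0004, -0.0003, -0.0002, -0.0005]), 'effort': array([  0.0001, -56.9385, -50.0557,   0.    ,   0.0145,   0.    ]), 'position': array([ 0.1656, -0.5761,  0.2302]), 'tcp_rot': array([[-0.0004,  0.2761, -0.9611],
       [ 0.0019, -0.9611, -0.2761],
       [-1.    , -0.0019, -0.0002]]), 'wrist_force': array([-0.2255,  0.3135,  0.2656]), 'torque': array([ 0.0406, -0.0024, -0.0366]), 'opening': 0.0854424708625785}
scene {'fx': 381.602782740976, 'fy': 381.602782740976, 'cx': 278.7909097988105, 'cy': 210.1929159547405, 'extrinsics': array([[-0.2513, -0.5897,  0.7675,  1.366 ],
       [ 0.9679, -0.1622,  0.1922,  0.1841],
       [ 0.0112,  0.7911,  0.6115,  0.7823],
       [ 0.    ,  0.    ,  0.    ,  1.    ]])}
top {'fx': 382.6932944496628, 'fy': 382.6932944496628, 'cx': 280.94684712299113, 'cy': 206.40222240101144, 'extrinsics': array([[ 0.0248,  0.9988, -0.0426,  0.4591],
       [-0.9997,  0.0251,  0.0074,  0.009 ],
       [ 0.0084,  0.0424,  0.9991,  1.0432],
       [ 0.    ,  0.    ,  0.    ,  1.    ]])}
```

View pics/scene0.png

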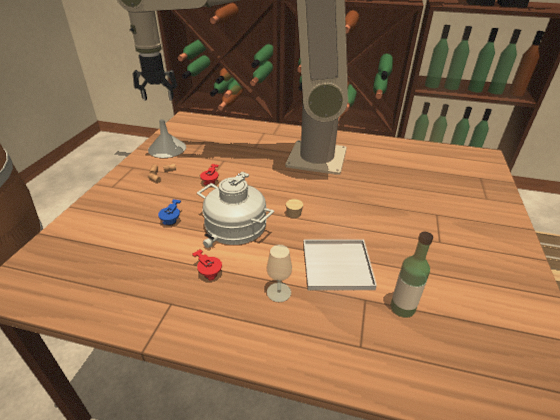

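View pics/top0.png

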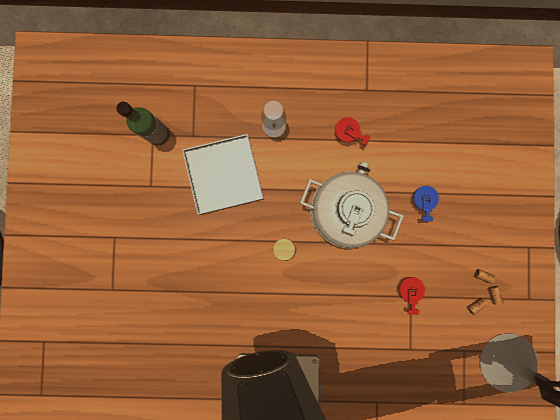

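Candidates in the top picture are the steel cap in the drum's neck (356,209), red look-alikes (350,130) and (412,290), and a blue one (426,198). I choose the steel one in the drum. The tray is at (223,174), glass (273,120), bung (284,250) and bottle (150,125). I'll check the choice in one close crop of both views.

```bash
cat > h.py <<'E'
import numpy as np, cv2
from cell import observe, optics
np.set_printoptions(precision=4,suppress=True)
def ray(n,u,v):
    c=optics.get_calibration(n); E=c["extrinsics"]
    d=E[:3,:3]@np.array([(u-c["cx"])/c["fx"],-(v-c["cy"])/c["fy"],-1]); return E[:3,3],d
def onz(n,u,v,z):
    o,d=ray(n,u,v); return o+d*(z-o[2])/d[2]
def proj(n,p):
    c=optics.get_calibration(n); E=c["extrinsics"]; q=E[:3,:3].T@(np.array(p)-E[:3,3])
    return np.array([c["cx"]-c["fx"]*q[0]/q[2], c["cy"]+c["fy"]*q[1]/q[2]])
def crop(im,x,y,w,h,k): return cv2.resize(im[y:y+h,x:x+w],None,fx=k,fy=k,interpolation=cv2.INTER_CUBIC)
def tri(a,b):
    (o1,d1),(o2,d2)=ray("scene",*a),ray("top",*b)
    M=np.array([d1,-d2]).T; t=np.linalg.lstsq(M,o2-o1,rcond=None)[0]
    p,q=o1+t[0]*d1,o2+t[1]*d2; return (p+q)/2,np.linalg.norm(p-q)
E
python3 - <<'E'
from h import *
a=cv2.imread("pics/scene0.png");b=cv2.imread("pics/top0.png")
cv2.imwrite("pics/c0.png",np.hstack([crop(b,320,170,80,80,5),crop(a,196,165,80,80,5)]))
hsv=cv2.cvtColor(b,cv2.COLOR_BGR2HSV)
m=((hsv[...,1]<60)&(hsv[...,2]>110)).astype(np.uint8)
for x in cv2.findContours(m,cv2.RETR_EXTERNAL,cv2.CHAIN_APPROX_NONE)[0]:
    if cv2.contourArea(x)>600:
        r=cv2.minAreaRect(x);print(cv2.contourArea(x),r); 
        print([onz("top",*p,0.015)[:2] for p in cv2.boxPoints(r)],onz("top",*r[0],0.015))
print("drumaxis guess",onz("top",357,209,.157),onz("top",349,232,.160))
E
```

```text
2145.0 ((352.3288879394531, 208.59619140625), (67.96905517578125, 49.420188903808594), 19.025604248046875)
[array([ 0.4662, -0.0833]), array([ 0.5933, -0.1242]), array([ 0.5378, -0.2989]), array([ 0.411 , -0.2571])] [ 0.5019 -0.1909  0.015 ]
4038.5 ((222.22320556640625, 173.86767578125), (66.5516357421875, 67.67413330078125), 76.26373291015625)
[array([0.6498, 0.2738]), array([0.6983, 0.0977]), array([0.524 , 0.0503]), array([0.4763, 0.2253])] [0.5867 0.1618 0.015 ]
drumaxis guess [ 0.4953 -0.1742  0.157 ] [ 0.4416 -0.1559  0.16  ]
```

View pics/c0.png

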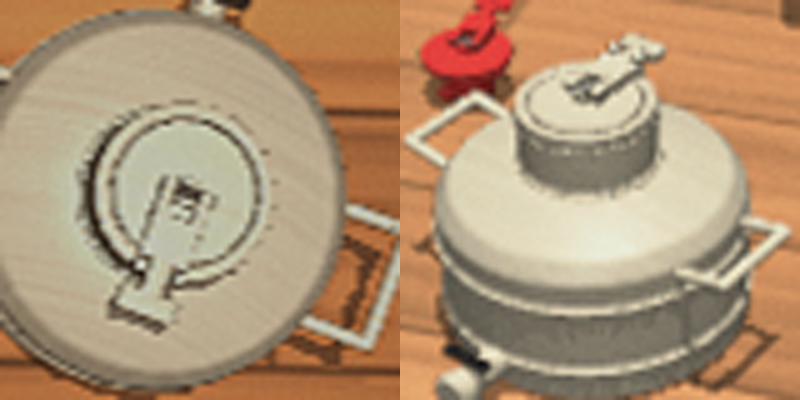

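The crop shows the steel cap sunk in the drum's neck at top px (357,208.7), with its folded tab pointing towards the robot and the T-end at (349,230). In the scene view the T-end is at about (245,175). So the choice is right, and next I refine the axis and tab direction.

```bash
python3 - <<'E'
from h import *
b=cv2.imread("pics/top0.png");hsv=cv2.cvtColor(b,cv2.COLOR_BGR2HSV)
m=((hsv[...,1]<90)).astype(np.uint8); m[:165]=0;m[255:]=0;m[:,:295]=0;m[:,410:]=0
m=cv2.morphologyEx(m,cv2.MORPH_CLOSE,np.ones((5,5)));m=cv2.morphologyEx(m,cv2.MORPH_OPEN,cv2.getStructuringElement(cv2.MORPH_ELLIPSE,(31,31)))
c=max(cv2.findContours(m,cv2.RETR_EXTERNAL,cv2.CHAIN_APPROX_NONE)[0],key=cv2.contourArea)
e=cv2.fitEllipse(c);print(e,onz("top",*e[0],.10), onz("top",e[0][0]+e[1][0]/2,e[0][1],.10))
g=lambda x,y:(320+(x+.5)/5-.5,170+(y+.5)/5-.5)
s=lambda x,y:(196+(x-400+.5)/5-.5,165+(y+.5)/5-.5)
ax=onz("top",*g(185,194),.157);te=onz("top",*g(147,302),.165)
print("axis",ax,"T",te,np.hypot(*(te-ax)[:2]),np.arctan2(*(te-ax)[1::-1]))
ax2=onz("scene",*s(587,103),.157);te2=onz("scene",*s(645,50),.165)
print("scene axis",ax2,"T",te2,np.hypot(*(te2-ax2)[:2]),np.arctan2(*(te2-ax2)[1::-1]))
E
```

```text
((349.5020446777344, 209.4823455810547), (75.2217788696289, 77.137451171875), 84.78775024414062) [ 0.496  -0.1674  0.1   ] [ 0.4983 -0.2605  0.1   ]
axis [ 0.4967 -0.1732  0.157 ] T [ 0.4463 -0.1549  0.165 ] 0.05358411232044426 2.7931538914574445
scene axis [ 0.5012 -0.1713  0.157 ] T [ 0.4493 -0.1528  0.165 ] 0.05504468158259684 2.7977162863193974
```

```bash
cat >> h.py <<'E'
def to(x,y,z,az=None):
    s=observe();R=s["tcp_rot"];d=R.T@(np.array([x,y,z])-s["position"])*1000
    a=np.arctan2(R[1,1],R[0,1]);sp=None if az is None else -((az-a+np.pi)%(2*np.pi)-np.pi)
    print("shift",d.round(1),"spin",sp,"az",a,"q6",s["qpos"][5],"pos",s["position"],"F",s["wrist_force"],"T",s["torque"],"t",s["time_s"],"open",s["opening"])
E
python3 -c "
from h import *
to(.4445,-.1525,.231,-1.917)"
```

```text
shift [  -0.  -330.2 -385. ] spin 0.6260079076353202 az -1.2909920923646796 q6 -0.08542012347982968 pos [ 0.1656 -0.5762  0.2304] F [ 0.3501  0.2825 -0.8372] T [ 0.0105 -0.0307 -0.0152] t 0.1 open 0.08521573084022989
```

{"name": "apply_moves", "arguments": {
  "commands": [
    [0, -41, -48, 0.08, 55],
    [0, -82, -96, 0.16, 55],
    [0, -123, -144, 0.24, 55],
    [0, -165, -192, 0.32, 55],
    [0, -206, -240, 0.4, 55],
    [0, -248, -289, 0.48, 55],
    [0, -289, -337, 0.56, 55],
    [0, -330, -385, 0.626, 55]
  ]
}}

```text
time_s: 1.1
position: [0.4413, -0.1572, 0.2311]
tcp_rot: [[0.0, -0.342, -0.94], [-0.0, -0.94, 0.342], [-1.0, 0.0, -0.0]]
wrist_force: [0.9, -0.1, -0.3]
opening: 0.0548
```

```bash
python3 -c "
from h import *
to(.4445,-.1525,.19,-1.917)"
```

```text
shift [41.1 -5.5 -1.4] spin -0.002565042943610152 az -1.9195650429436102 q6 1.467975850910054 pos [ 0.4413 -0.1572  0.2311] F [ 0.8952 -0.0615 -0.326 ] T [-0.0947  0.0053  0.0164] t 1.1 open 0.054808402732747126
```

{"name": "apply_moves", "arguments": {
  "commands": [
    [0, 0, 0, 0, 50],
    [20, 0, 0, 0, 50],
    [40, 0, 0, 0, 50],
    [40, 0, 0, 0, 50]
  ]
}}

```text
time_s: 1.6
position: [0.439, -0.1591, 0.1893]
tcp_rot: [[-0.004, -0.34, -0.941], [0.002, -0.941, 0.34], [-1.0, -0.0, 0.004]]
wrist_force: [-0.4, -0.5, 1.0]
opening: 0.0503
```

```bash
python3 - <<'E'
from h import *
to(.4445,-.1525,.142,-1.917)
a=optics.snapshot("scene")[:,:,::-1];b=optics.snapshot("top")[:,:,::-1]
cv2.imwrite("pics/c1.png",np.hstack([crop(b,310,170,80,100,5),crop(a,196,125,80,100,5)]))
print(proj("top",observe()["position"]),proj("scene",observe()["position"]))
E
```

```text
shift [47.3 -8.1 -3.1] spin -0.00045567647770816677 az -1.917455676477708 q6 1.460203411408652 pos [ 0.439  -0.1591  0.1893] F [-0.4169 -0.4827  1.0427] T [0.0038 0.019  0.0728] t 1.6 open 0.0502597130279485
[353.2994 232.9417] [242.9837 165.148 ]
```

View pics/c1.png

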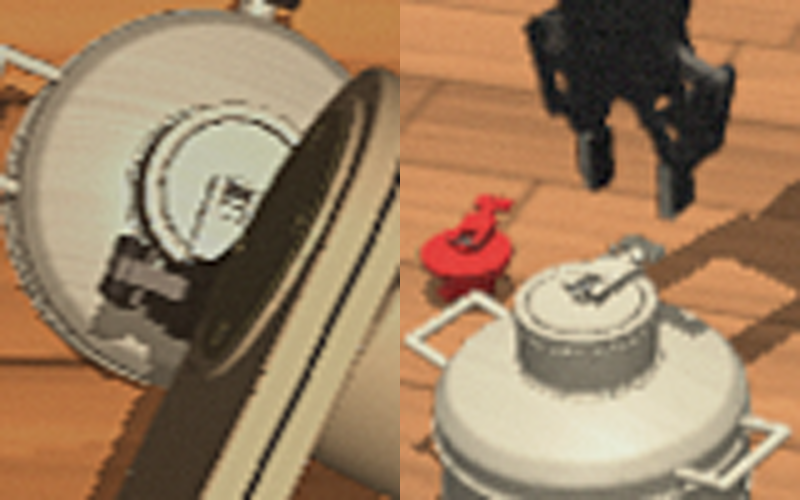

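The T-end is visible at crop (640,250), below and between the fingertips at (595,185) and (675,212). The tip midpoint matches the projected TCP within a pixel. Now I correct by -8/-3 mm and descend.

{"name": "apply_moves", "arguments": {
  "commands": [
    [0, -8, -3, 0, 50],
    [0, -8, -3, 0, 50],
    [16, -8, -3, 0, 50],
    [32, -8, -3, 0, 50],
    [47, -8, -3, 0, 50],
    [47, -8, -3, 0, 50]
  ]
}}

```text
time_s: 2.45
position: [0.4448, -0.1519, 0.142]
tcp_rot: [[-0.004, -0.339, -0.941], [0.002, -0.941, 0.339], [-1.0, -0.0, 0.004]]
wrist_force: [0.0, 0.1, 1.3]
opening: 0.0502
```

```bash
python3 - <<'E'
from h import *
to(.4445,-.1525,.142,-1.917)
E
```

```text
shift [-0.   0.6  0.1] spin -6.308074572469735e-05 az -1.9170630807457245 q6 1.4787643771871044 pos [ 0.4448 -0.1519  0.142 ] F [0.0252 0.1372 1.2761] T [-0.0524 -0.0147  0.0252] t 2.45 open 0.05016637519223846
```

{"name": "apply_moves", "arguments": {
  "commands": [
    [0, 0, 0, 0, 36],
    [0, 0, 0, 0, 36],
    [0, 0, 0, 0, 33],
    [0, 0, 0, 0, 33]
  ]
}}

```text
time_s: 2.95
position: [0.4464, -0.1527, 0.1446]
tcp_rot: [[0.001, -0.339, -0.941], [-0.0, -0.941, 0.339], [-1.0, 0.0, -0.001]]
wrist_force: [-0.0, 0.1, -0.3]
opening: 0.0329
```

{"name": "apply_moves", "arguments": {
  "commands": [
    [0, 0, 0, 0, 31],
    [0, 0, 0, 0, 30],
    [0, 0, 0, 0, 30]
  ]
}}

```text
time_s: 3.32
position: [0.4462, -0.153, 0.1445]
tcp_rot: [[-0.0, -0.34, -0.941], [-0.001, -0.941, 0.34], [-1.0, 0.001, -0.0]]
wrist_force: [-1.3, -2.9, 1.9]
opening: 0.03
```

{"name": "apply_moves", "arguments": {
  "commands": [
    [0, 1, 0, 0, 30],
    [0, 1, 0, 0, 29],
    [0, 1, 0, 0, 28.5]
  ]
}}

```text
time_s: 3.7
position: [0.4459, -0.1537, 0.1443]
tcp_rot: [[-0.0, -0.339, -0.941], [-0.0, -0.941, 0.339], [-1.0, 0.0, 0.0]]
wrist_force: [-1.3, -2.8, 1.3]
opening: 0.0288
```

{"name": "apply_moves", "arguments": {
  "commands": [
    [0, 1, 0, 0, 28.5],
    [0, 1, 0, 0, 27],
    [0, 1, 0, 0, 25],
    [0, 1, 0, 0, 25]
  ]
}}

```text
time_s: 4.2
position: [0.4456, -0.1543, 0.1443]
tcp_rot: [[0.0, -0.339, -0.941], [0.0, -0.941, 0.339], [-1.0, -0.0, 0.0]]
wrist_force: [-1.5, 0.2, 2.1]
opening: 0.0259
```

{"name": "apply_moves", "arguments": {
  "commands": [
    [0, 0, 0, 0, 20],
    [0, 0, 0, 0, 20]
  ]
}}

```text
time_s: 4.45
position: [0.4455, -0.1543, 0.1443]
tcp_rot: [[-0.0, -0.339, -0.941], [0.0, -0.941, 0.339], [-1.0, -0.0, 0.0]]
wrist_force: [-1.3, 0.6, 1.9]
opening: 0.0262
```

```bash
python3 - <<'E'
from h import *
to(.4445,-.1525,.142,-1.917)
E
```

```text
shift [ 2.3 -1.4  1.6] spin 3.255539238411487e-05 az -1.916967444607616 q6 1.4745244800119848 pos [ 0.4455 -0.1543  0.1443] F [-1.3302  0.6332  1.884 ] T [0.1274 0.1759 0.0003] t 4.45 open 0.026159378047812213
```

{"name": "apply_moves", "arguments": {
  "commands": [
    [-2.7, 0, -0.1, 0, 20],
    [-5.5, 0, -0.3, 0, 20]
  ]
}}

```text
time_s: 4.7
position: [0.4457, -0.1544, 0.1493]
tcp_rot: [[-0.001, -0.339, -0.941], [0.0, -0.941, 0.339], [-1.0, -0.0, 0.001]]
wrist_force: [4.0, -0.2, -5.8]
opening: 0.0263
```

{"name": "apply_moves", "arguments": {
  "commands": [
    [-5.4, 0, -0.8, 0, 20],
    [-10.8, 0, -2.2, 0, 20],
    [-15.9, 0, -4.1, 0, 20],
    [-20.9, 0, -6.5, 0, 20]
  ]
}}

```text
time_s: 5.2
position: [0.4513, -0.1564, 0.1705]
tcp_rot: [[-0.002, -0.339, -0.941], [0.001, -0.941, 0.339], [-1.0, -0.0, 0.002]]
wrist_force: [-1.8, 1.8, -8.9]
opening: 0.0263
```

{"name": "apply_moves", "arguments": {
  "commands": [
    [-4.7, 0, -2.9, 0, 20],
    [-9.1, 0, -6.2, 0, 20],
    [-13.1, 0, -9.9, 0, 20],
    [-16.7, 0, -14.1, 0, 20]
  ]
}}

```text
time_s: 5.7
position: [0.4652, -0.1615, 0.1876]
tcp_rot: [[-0.001, -0.339, -0.941], [0.0, -0.941, 0.339], [-1.0, -0.0, 0.001]]
wrist_force: [-4.5, 2.8, -7.6]
opening: 0.0262
```

{"name": "apply_moves", "arguments": {
  "commands": [
    [-3.2, 0, -4.5, 0, 20],
    [-5.9, 0, -9.2, 0, 20],
    [-8.2, 0, -14.3, 0, 20],
    [-9.9, 0, -19.5, 0, 20]
  ]
}}

```text
time_s: 6.2
position: [0.4836, -0.168, 0.198]
tcp_rot: [[-0.001, -0.339, -0.941], [0.0, -0.941, 0.339], [-1.0, -0.0, 0.001]]
wrist_force: [-6.4, 4.6, -2.9]
opening: 0.0258
```

{"name": "apply_moves", "arguments": {
  "commands": [
    [-1, 0, -4.5, 0, 20],
    [-1.6, 0, -9, 0, 20],
    [-2, 0, -13, 0, 20],
    [-2, 0, -13, 0, 20]
  ]
}}

```text
time_s: 6.7
position: [0.4965, -0.173, 0.2009]
tcp_rot: [[0.001, -0.339, -0.941], [-0.001, -0.941, 0.339], [-1.0, 0.0, -0.001]]
wrist_force: [-6.7, 3.3, 1.7]
opening: 0.0251
```

```bash
python3 - <<'E'
from h import *
to(.498,-.172,.2,-0.346)
E
```

```text
shift [ 0.9 -1.4 -1.1] spin -1.5710316658692403 az -1.9170316658692401 q6 1.484501340589223 pos [ 0.4965 -0.173   0.2009] F [-6.7179  3.3118  1.6732] T [0.3054 1.3464 0.0026] t 6.7 open 0.025130727569957014
```

{"name": "apply_moves", "arguments": {
  "commands": [
    [0, 0, 0, 0, 70],
    [0, 0, 0, 0, 70],
    [0, 0, 0, 0, 70],
    [0, 0, 0, 0, 70]
  ]
}}

```text
time_s: 7.2
position: [0.4961, -0.1727, 0.1996]
tcp_rot: [[0.001, -0.339, -0.941], [-0.0, -0.941, 0.339], [-1.0, 0.0, -0.001]]
wrist_force: [-0.1, 0.1, 0.3]
opening: 0.07
```

{"name": "apply_moves", "arguments": {
  "commands": [
    [0, 0, 0, -0.17, 70],
    [0, 0, 0, -0.34, 70],
    [0, 0, 0, -0.51, 70],
    [0, 0, 0, -0.68, 70],
    [0, 0, 0, -0.85, 70],
    [0, 0, 0, -1.02, 70],
    [0, 0, 0, -1.19, 70],
    [0, 0, 0, -1.36, 70]
  ]
}}

```text
time_s: 8.2
position: [0.4959, -0.1726, 0.1993]
tcp_rot: [[0.0, 0.852, -0.524], [-0.0, -0.524, -0.852], [-1.0, 0.0, -0.0]]
wrist_force: [0.3, -0.1, -0.5]
opening: 0.0699
```

{"name": "apply_moves", "arguments": {
  "commands": [
    [0, 0, 0, -0.1, 70],
    [0, 0, 0, -0.21, 70],
    [0, 0, 0, -0.21, 70]
  ]
}}

```text
time_s: 8.57
position: [0.4959, -0.1726, 0.1993]
tcp_rot: [[0.0, 0.94, -0.341], [-0.0, -0.341, -0.94], [-1.0, 0.0, 0.0]]
wrist_force: [0.3, -0.4, -0.1]
opening: 0.0703
```

```bash
python3 - <<'E'
from h import *
to(.498,-.172,.2,-0.346)
a=optics.snapshot("scene")[:,:,::-1];b=optics.snapshot("top")[:,:,::-1]
cv2.imwrite("pics/c2.png",np.hstack([crop(b,310,160,80,100,5),crop(a,196,125,80,100,5)]))
for p in([.498,-.172,.163],[.498,-.172,.218],observe()["position"]):print(proj("top",p),proj("scene",p))
E
```

```text
shift [-0.7  1.8 -1.3] spin -0.0016352031248434429 az -0.3476352031248434 q6 -0.08500355793700534 pos [ 0.4959 -0.1726  0.1993] F [ 0.2909 -0.3853 -0.1164] T [-0.0101  0.0216  0.0057] t 8.575 open 0.07029742030037445
[356.6217 207.7159] [233.0296 182.8713]
[361.8617 206.7235] [231.8215 166.6417]
[360.2554 208.0731] [232.3087 171.8528]
```

View pics/c2.png

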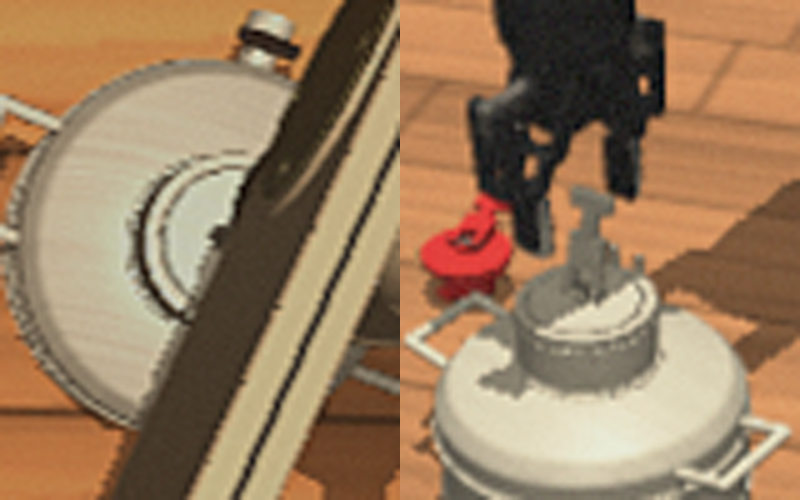

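The tab stands upright, with its T-end at scene crop (592,200) between the open fingers. The hinge is on the cap's axis. I lower slightly and close gradually on its thickness.

{"name": "apply_moves", "arguments": {
  "commands": [
    [7, 1, -0.5, 0, 30],
    [7, 1, -0.5, 0, 20],
    [7, 1, -0.5, 0, 14],
    [7, 1, -0.5, 0, 12],
    [7, 1, -0.5, 0, 12]
  ]
}}

```text
time_s: 9.3
position: [0.4969, -0.1724, 0.1924]
tcp_rot: [[0.0, 0.94, -0.34], [0.0, -0.34, -0.94], [-1.0, -0.0, -0.0]]
wrist_force: [-1.1, 0.8, 0.7]
opening: 0.0121
```

{"name": "apply_moves", "arguments": {
  "commands": [
    [0, 0, 0, 0, 10],
    [0, 0, 0, 0, 9],
    [0, 0, 0, 0, 9]
  ]
}}

```text
time_s: 9.68
position: [0.4972, -0.1725, 0.1925]
tcp_rot: [[0.001, 0.94, -0.34], [-0.0, -0.34, -0.94], [-1.0, 0.001, -0.0]]
wrist_force: [0.6, -0.2, 0.3]
opening: 0.0091
```

{"name": "apply_moves", "arguments": {
  "commands": [
    [0, 0, 0, 0, 6],
    [0, 0, 0, 0, 5],
    [0, 0, 0, 0, 3]
  ]
}}

```text
time_s: 10.05
position: [0.4973, -0.1727, 0.1925]
tcp_rot: [[0.001, 0.94, -0.34], [-0.0, -0.34, -0.94], [-1.0, 0.001, 0.0]]
wrist_force: [4.4, -1.4, -0.2]
opening: 0.0071
```

```bash
python3 - <<'E'
from h import *
to(.497,-.173,.192,-0.346)
E
```

```text
shift [ 0.5 -0.2  0.4] spin -0.0010717835361786499 az -0.34707178353617857 q6 -0.0845117707904029 pos [ 0.4973 -0.1727  0.1925] F [ 4.3977 -1.3799 -0.1867] T [-0.3247 -0.8642 -0.0278] t 10.05 open 0.007147354806855463
```

{"name": "apply_moves", "arguments": {
  "commands": [
    [0, 1, 0, 0, 3],
    [0, 1, 0, -0.05, 3],
    [0, 1, 0, -0.1, 3],
    [0, 1, 0, -0.15, 3],
    [0, 1, 0, -0.2, 3]
  ]
}}

```text
time_s: 10.68
position: [0.4978, -0.1729, 0.1929]
tcp_rot: [[0.0, 0.989, -0.145], [-0.0, -0.145, -0.989], [-1.0, 0.0, 0.0]]
wrist_force: [-0.3, 1.1, 6.1]
opening: 0.0071
```

```bash
python3 - <<'E'
from h import *
to(.497,-.173,.192,-0.346)
E
```

```text
shift [ 0.9 -0.8  0.3] spin 0.20043835112580233 az -0.14556164887419745 q6 -0.28585835672923765 pos [ 0.4978 -0.1729  0.1929] F [-0.3001  1.0681  6.0928] T [ 0.0556 -0.0115 -0.1904] t 10.675 open 0.0070666969283794635
```

{"name": "apply_moves", "arguments": {
  "commands": [
    [-0.6, 0, 0, -0.07, 3],
    [-0.6, 0, 0, -0.13, 3],
    [-0.6, 0, 0, -0.2, 3],
    [-0.6, 0, 0, -0.2, 3]
  ]
}}

```text
time_s: 11.18
position: [0.4979, -0.1729, 0.1938]
tcp_rot: [[0.0, 0.999, 0.054], [-0.0, 0.054, -0.999], [-1.0, 0.0, 0.0]]
wrist_force: [-0.4, -0.1, 6.3]
opening: 0.0074
```

```bash
python3 - <<'E'
from h import *
to(.497,-.173,.192,-0.346)
E
```

```text
shift [ 1.8 -0.9  0. ] spin 0.3999819034719101 az 0.05398190347190987 q6 -0.4853759847253861 pos [ 0.4979 -0.1729  0.1938] F [-0.4335 -0.1291  6.2562] T [ 0.0998  0.0382 -0.0023] t 11.175 open 0.0074438115257136036
```

{"name": "apply_moves", "arguments": {
  "commands": [
    [-0.6, 0, 0, -0.04, 3],
    [-0.6, 0, 0, -0.08, 3],
    [-0.6, 0, 0, -0.12, 3]
  ]
}}

```text
time_s: 11.55
position: [0.4979, -0.1729, 0.1943]
tcp_rot: [[0.0, 0.985, 0.173], [-0.0, 0.173, -0.985], [-1.0, 0.0, 0.0]]
wrist_force: [0.3, -0.6, 5.0]
opening: 0.0071
```

```bash
python3 - <<'E'
from h import *
to(.497,-.173,.192,-0.346)
E
```

```text
shift [ 2.3 -0.9 -0.1] spin 0.5201756703593432 az 0.1741756703593433 q6 -0.6056414910878594 pos [ 0.4979 -0.1729  0.1943] F [ 0.3246 -0.5555  4.9779] T [ 0.0122 -0.071  -0.0861] t 11.55 open 0.0070760847612399555
```

{"name": "apply_moves", "arguments": {
  "commands": [
    [-0.4, 0, 0, -0.04, 3],
    [-0.4, 0, 0, -0.08, 3],
    [-0.4, 0, 0, -0.12, 3]
  ]
}}

```text
time_s: 11.92
position: [0.4978, -0.1729, 0.1946]
tcp_rot: [[0.0, 0.957, 0.29], [-0.0, 0.29, -0.957], [-1.0, 0.0, 0.0]]
wrist_force: [0.8, 0.4, 4.3]
opening: 0.0068
```

```bash
python3 - <<'E'
from h import *
to(.497,-.173,.192,-0.346)
E
```

```text
shift [ 2.6 -0.8 -0.2] spin 0.6401664239703129 az 0.29416642397031295 q6 -0.7256283629238883 pos [ 0.4978 -0.1729  0.1946] F [0.8242 0.3689 4.312 ] T [-0.0032 -0.0473 -0.0195] t 11.925 open 0.006781018313050034
```

{"name": "apply_moves", "arguments": {
  "commands": [
    [-0.4, 0, 0, -0.04, 3],
    [-0.4, 0, 0, -0.08, 3],
    [-0.4, 0, 0, -0.12, 3]
  ]
}}

```text
time_s: 12.3
position: [0.4978, -0.173, 0.1947]
tcp_rot: [[0.0, 0.916, 0.401], [0.0, 0.401, -0.916], [-1.0, 0.0, -0.0]]
wrist_force: [0.8, -1.0, 2.8]
opening: 0.0068
```

```bash
python3 - <<'E'
from h import *
to(.497,-.173,.192,-0.346)
a=optics.snapshot("scene")[:,:,::-1]
cv2.imwrite("pics/c3.png",crop(a,196,125,80,100,6))
E
```

```text
shift [ 2.7 -0.8 -0.3] spin 0.7588414867259252 az 0.4128414867259253 q6 -0.8445725374598165 pos [ 0.4978 -0.173   0.1947] F [ 0.8107 -0.9603  2.8225] T [-0.088  -0.3806 -1.3026] t 12.3 open 0.006793270589836984
```

View pics/c3.png

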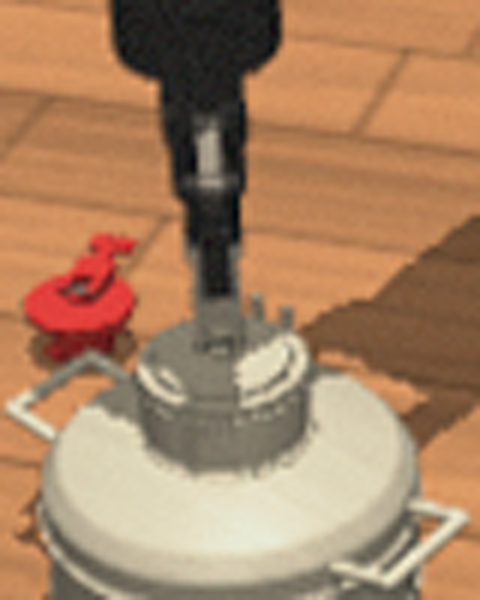

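The tab has turned with the fingers. It sits at crop (218,320), away from the cheeks at (270,310). The torque jumped to 1.3 N m at about 0.75 rad, so that is the stop. I ease back slightly and try a gentle lift.

{"name": "apply_moves", "arguments": {
  "commands": [
    [0, 0, 0, 0.03, 3],
    [-1, 0, 0, 0.03, 3],
    [-2, 0, 0, 0.03, 3]
  ]
}}

```text
time_s: 12.72
position: [0.4975, -0.1727, 0.195]
tcp_rot: [[-0.001, 0.928, 0.373], [0.001, 0.373, -0.928], [-1.0, -0.001, -0.001]]
wrist_force: [6.0, -2.6, -11.7]
opening: 0.0073
```

```bash
python3 - <<'E'
from h import *
to(.497,-.173,.192,-0.346)
E
```

```text
shift [ 3.  -0.6  0.1] spin 0.7285397083551364 az 0.38253970835513634 q6 -0.8139759952467245 pos [ 0.4975 -0.1727  0.195 ] F [  6.0305  -2.6247 -11.7292] T [-0.5745 -1.1917 -0.8552] t 12.725 open 0.007322021195512469
```

{"name": "apply_moves", "arguments": {
  "commands": [
    [1, 0, 0, 0.02, 3],
    [1.5, 0, 0, 0.045, 3],
    [1.5, 0, 0, 0.045, 3]
  ]
}}

```text
time_s: 13.1
position: [0.4977, -0.1727, 0.1948]
tcp_rot: [[-0.0, 0.943, 0.331], [0.0, 0.331, -0.943], [-1.0, -0.0, -0.0]]
wrist_force: [0.8, -1.4, -1.4]
opening: 0.0073
```

```bash
python3 - <<'E'
from h import *
to(.497,-.173,.192,-0.346)
E
```

```text
shift [ 2.8 -0.8  0. ] spin 0.6838260359118227 az 0.337826035911823 q6 -0.7691226576882649 pos [ 0.4977 -0.1727  0.1948] F [ 0.8431 -1.3683 -1.3824] T [-0.2857 -0.339  -0.3714] t 13.1 open 0.00731523830409993
```

{"name": "apply_moves", "arguments": {
  "commands": [
    [0, 0, 0, 0.02, 3],
    [-0.7, 0, 0, 0.02, 3],
    [-1.5, 0, 0, 0.02, 3]
  ]
}}

```text
time_s: 13.48
position: [0.4976, -0.1727, 0.1959]
tcp_rot: [[-0.001, 0.95, 0.313], [0.0, 0.313, -0.95], [-1.0, -0.001, -0.0]]
wrist_force: [1.4, -1.7, -4.3]
opening: 0.0072
```

```bash
python3 - <<'E'
from h import *
to(.497,-.173,.192,-0.346)
E
```

```text
shift [ 3.9 -0.7  0.1] spin 0.6642503607883854 az 0.3182503607883855 q6 -0.7495849226135449 pos [ 0.4976 -0.1727  0.1959] F [ 1.4128 -1.7285 -4.3006] T [-0.2863 -0.4335 -0.2023] t 13.475 open 0.007167074544796462
```

{"name": "apply_moves", "arguments": {
  "commands": [
    [-0.7, 0, 0, 0.01, 3],
    [-1.5, 0, 0, 0.01, 3],
    [-1.5, 0, 0, 0.01, 3]
  ]
}}

```text
time_s: 13.85
position: [0.4975, -0.1727, 0.1974]
tcp_rot: [[-0.001, 0.953, 0.303], [0.0, 0.303, -0.953], [-1.0, -0.001, -0.001]]
wrist_force: [0.7, -1.5, -5.2]
opening: 0.0071
```

```bash
python3 - <<'E'
from h import *
to(.497,-.173,.192,-0.346)
E
```

```text
shift [ 5.4 -0.6  0.2] spin 0.6540626267630456 az 0.30806262676304536 q6 -0.7394398968525759 pos [ 0.4975 -0.1727  0.1974] F [ 0.652  -1.4776 -5.2045] T [-0.2645 -0.1438 -0.1171] t 13.85 open 0.007085901512672544
```

{"name": "apply_moves", "arguments": {
  "commands": [
    [-0.8, 0, 0, 0, 3],
    [-1.6, 0, 0, 0, 3],
    [-2.4, 0, 0, 0, 3]
  ]
}}

```text
time_s: 14.22
position: [0.4976, -0.1727, 0.2001]
tcp_rot: [[-0.001, 0.953, 0.303], [0.0, 0.303, -0.953], [-1.0, -0.0, -0.0]]
wrist_force: [-0.2, -0.6, -5.9]
opening: 0.0068
```

```bash
python3 - <<'E'
from h import *
to(.497,-.173,.192,-0.346)
E
```

```text
shift [ 8.1 -0.7  0.1] spin 0.6540215630329662 az 0.3080215630329661 q6 -0.7394134485828099 pos [ 0.4976 -0.1727  0.2001] F [-0.2189 -0.6207 -5.8949] T [-0.1935  0.0568 -0.1071] t 14.225 open 0.00681454252646268
```

{"name": "apply_moves", "arguments": {
  "commands": [
    [-2, 0, 0, 0, 3],
    [-4, 0, 0, 0, 3],
    [-6, 0, 0, 0, 3],
    [-8, 0, 0, 0, 3]
  ]
}}

```text
time_s: 14.72
position: [0.4982, -0.1728, 0.2088]
tcp_rot: [[0.001, 0.953, 0.303], [-0.0, 0.303, -0.953], [-1.0, 0.001, 0.0]]
wrist_force: [-1.0, 0.1, -3.3]
opening: 0.0072
```

{"name": "apply_moves", "arguments": {
  "commands": [
    [-4, 0, 0, 0, 3],
    [-8, 0, 0, 0, 3],
    [-12, 0, 0, 0, 3],
    [-16, 0, 0, 0, 3]
  ]
}}

```text
time_s: 15.22
position: [0.4979, -0.1728, 0.2246]
tcp_rot: [[0.0, 0.953, 0.303], [0.0, 0.303, -0.953], [-1.0, 0.0, 0.0]]
wrist_force: [0.3, 0.4, -2.9]
opening: 0.0071
```

{"name": "apply_moves", "arguments": {
  "commands": [
    [-15, 0, 0, 0, 3],
    [-30, 0, 0, 0, 3],
    [-45, 0, 0, 0, 3],
    [-55, 0, 0, 0, 3],
    [-55, 0, 0, 0, 3]
  ]
}}

```text
time_s: 15.85
position: [0.4984, -0.173, 0.2805]
tcp_rot: [[0.002, 0.953, 0.303], [-0.001, 0.303, -0.953], [-1.0, 0.002, 0.001]]
wrist_force: [0.4, -0.4, -3.3]
opening: 0.0071
```

```bash
python3 - <<'E'
from h import *
to(.587,.162,.28)
E
```

```text
shift [   0.4  186.  -292.4] spin None az 0.3080303150298267 q6 -0.7393777306122598 pos [ 0.4984 -0.173   0.2805] F [ 0.3946 -0.4051 -3.3247] T [ 0.0673  0.0133 -0.0052] t 15.85 open 0.007098547736849656
```

{"name": "apply_moves", "arguments": {
  "commands": [
    [0, 20, -32, 0, 3],
    [0, 46, -72, 0, 3],
    [0, 73, -114, 0, 3],
    [0, 100, -157, 0, 3],
    [0, 127, -200, 0, 3],
    [0, 153, -240, 0, 3],
    [0, 174, -273, 0, 3],
    [0, 186, -292, 0, 3]
  ]
}}

```text
time_s: 16.85
position: [0.5863, 0.1637, 0.2781]
tcp_rot: [[-0.002, 0.952, 0.305], [-0.0, 0.305, -0.952], [-1.0, -0.002, -0.0]]
wrist_force: [-0.3, -1.1, -2.7]
opening: 0.0072
```

{"name": "apply_moves", "arguments": {
  "commands": [
    [0, 0, 0, 0, 3],
    [0, 0, 0, 0, 3]
  ]
}}

```text
time_s: 17.1
position: [0.5865, 0.1608, 0.2789]
tcp_rot: [[-0.001, 0.953, 0.303], [-0.001, 0.303, -0.953], [-1.0, -0.001, 0.001]]
wrist_force: [-0.1, -0.0, -2.4]
opening: 0.0071
```

```bash
python3 - <<'E'
from h import *
to(.587,.162,.1)
a=optics.snapshot("scene")[:,:,::-1]
b=optics.snapshot("top")[:,:,::-1]
cv2.imwrite("pics/c4.png",np.hstack([crop(b,180,100,120,150,3),crop(a,260,110,140,150,3)]))
E
```

```text
shift [178.9   1.   -1.1] spin None az 0.3073958428217885 q6 -0.1236862532695901 pos [0.5865 0.1608 0.2789] F [-0.0864 -0.0359 -2.4191] T [ 0.0143  0.0384 -0.0256] t 17.1 open 0.0071386774171571426
```

View pics/c4.png

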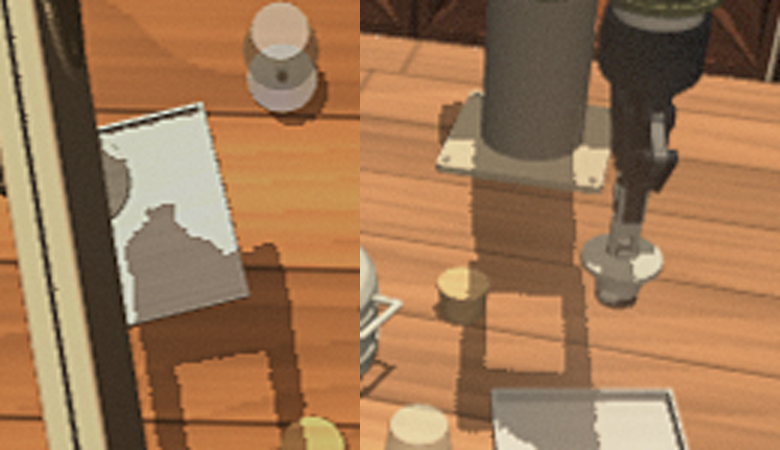

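The cap hangs level from the fingers at right-crop (622,260), with the stem straight down, over the tray side. I descend now, slowly at the end.

{"name": "apply_moves", "arguments": {
  "commands": [
    [20, 1, -1, 0, 3],
    [50, 1, -1, 0, 3],
    [85, 1, -1, 0, 3],
    [120, 1, -1, 0, 3],
    [150, 1, -1, 0, 3],
    [172, 1, -1, 0, 3],
    [184, 1, -1, 0, 3],
    [184, 1, -1, 0, 3]
  ]
}}

```text
time_s: 18.2
position: [0.5862, 0.1626, 0.0936]
tcp_rot: [[-0.002, 0.953, 0.303], [-0.0, 0.303, -0.953], [-1.0, -0.003, -0.0]]
wrist_force: [-0.1, -0.4, -3.1]
opening: 0.007
```

{"name": "apply_moves", "arguments": {
  "commands": [
    [2, 0, 0, 0, 3],
    [4, 0, 0, 0, 3],
    [6, 0, 0, 0, 3],
    [8, 0, 0, 0, 3],
    [8, 0, 0, 0, 3]
  ]
}}

```text
time_s: 18.82
position: [0.587, 0.1631, 0.087]
tcp_rot: [[-0.0, 0.953, 0.303], [-0.0, 0.303, -0.953], [-1.0, -0.0, -0.0]]
wrist_force: [-0.9, 0.5, -3.1]
opening: 0.0075
```

{"name": "apply_moves", "arguments": {
  "commands": [
    [1, 0, 0, 0, 3],
    [2, 0, 0, 0, 3],
    [3, 0, 0, 0, 3],
    [3, 0, 0, 0, 3]
  ]
}}

```text
time_s: 19.32
position: [0.5871, 0.1631, 0.084]
tcp_rot: [[-0.0, 0.953, 0.303], [-0.0, 0.303, -0.953], [-1.0, -0.0, -0.0]]
wrist_force: [0.3, 0.2, -3.0]
opening: 0.007
```

{"name": "apply_moves", "arguments": {
  "commands": [
    [0.5, 0, 0, 0, 3],
    [1, 0, 0, 0, 3],
    [1, 0, 0, 0, 3]
  ]
}}

```text
time_s: 19.7
position: [0.5872, 0.1631, 0.0831]
tcp_rot: [[-0.0, 0.953, 0.303], [0.0, 0.303, -0.953], [-1.0, -0.0, -0.0]]
wrist_force: [0.5, -0.6, -3.5]
opening: 0.0069
```

{"name": "apply_moves", "arguments": {
  "commands": [
    [0.5, 0, 0, 0, 3],
    [1, 0, 0, 0, 3],
    [1, 0, 0, 0, 3]
  ]
}}

```text
time_s: 20.08
position: [0.5872, 0.1631, 0.0821]
tcp_rot: [[-0.0, 0.953, 0.303], [-0.0, 0.303, -0.953], [-1.0, -0.0, 0.0]]
wrist_force: [0.3, -0.1, -2.9]
opening: 0.0069
```

{"name": "apply_moves", "arguments": {
  "commands": [
    [0.5, 0, 0, 0, 3],
    [1, 0, 0, 0, 3],
    [1, 0, 0, 0, 3]
  ]
}}

```text
time_s: 20.45
position: [0.5872, 0.1631, 0.0811]
tcp_rot: [[-0.0, 0.953, 0.303], [0.0, 0.303, -0.953], [-1.0, -0.0, -0.0]]
wrist_force: [-0.8, -1.4, -3.6]
opening: 0.0069
```

{"name": "apply_moves", "arguments": {
  "commands": [
    [0.5, 0, 0, 0, 3],
    [1, 0, 0, 0, 3],
    [1, 0, 0, 0, 3]
  ]
}}

```text
time_s: 20.82
position: [0.5872, 0.1631, 0.0801]
tcp_rot: [[-0.0, 0.953, 0.303], [0.0, 0.303, -0.953], [-1.0, -0.0, -0.0]]
wrist_force: [0.2, 0.3, -3.0]
opening: 0.0071
```

{"name": "apply_moves", "arguments": {
  "commands": [
    [0.5, 0, 0, 0, 3],
    [1, 0, 0, 0, 3],
    [1, 0, 0, 0, 3]
  ]
}}

```text
time_s: 21.2
position: [0.5873, 0.1631, 0.0794]
tcp_rot: [[0.0, 0.953, 0.303], [0.0, 0.303, -0.953], [-1.0, 0.0, 0.0]]
wrist_force: [-0.6, 0.0, -0.8]
opening: 0.0069
```

{"name": "apply_moves", "arguments": {
  "commands": [
    [0.5, 0, 0, 0, 3],
    [1, 0, 0, 0, 3],
    [1, 0, 0, 0, 3]
  ]
}}

```text
time_s: 21.58
position: [0.5874, 0.1631, 0.0785]
tcp_rot: [[0.0, 0.953, 0.303], [0.0, 0.303, -0.953], [-1.0, 0.0, 0.0]]
wrist_force: [-1.2, -1.5, 2.1]
opening: 0.0073
```

The foot is touching the tray floor. I ease up a little, then open slowly.

{"name": "apply_moves", "arguments": {
  "commands": [
    [-0.7, 0, 0, 0, 3],
    [-0.7, 0, 0, 0, 7],
    [-0.7, 0, 0, 0, 9],
    [-0.7, 0, 0, 0, 12],
    [-0.7, 0, 0, 0, 20],
    [-0.7, 0, 0, 0, 40],
    [-0.7, 0, 0, 0, 40]
  ]
}}

```text
time_s: 22.45
position: [0.5872, 0.1631, 0.0789]
tcp_rot: [[-0.0, 0.953, 0.303], [-0.0, 0.303, -0.953], [-1.0, -0.0, -0.0]]
wrist_force: [0.3, 0.1, 0.1]
opening: 0.04
```

{"name": "apply_moves", "arguments": {
  "commands": [
    [-5, 0, 0, 0, 40],
    [-15, 0, 0, 0, 40],
    [-35, 0, 0, 0, 40],
    [-70, 0, 0, 0, 40],
    [-110, 0, 0, 0, 40],
    [-150, 0, 0, 0, 40],
    [-170, 0, 0, 0, 40]
  ]
}}

```text
time_s: 23.32
position: [0.5885, 0.1634, 0.2535]
tcp_rot: [[0.006, 0.953, 0.303], [0.001, 0.303, -0.953], [-1.0, 0.006, 0.001]]
wrist_force: [-0.0, -0.1, 0.2]
opening: 0.0395
```

{"name": "apply_moves", "arguments": {
  "commands": [
    [0, 0, 40, 0, 40],
    [0, 0, 90, 0, 40],
    [0, 0, 150, 0, 40],
    [0, 0, 210, 0, 40],
    [0, 0, 210, 0, 40]
  ]
}}

```text
time_s: 23.95
position: [0.6511, -0.0417, 0.2481]
tcp_rot: [[-0.001, 0.955, 0.298], [-0.001, 0.298, -0.955], [-1.0, -0.001, 0.001]]
wrist_force: [-0.7, 0.9, 0.3]
opening: 0.0399
```

```bash
python3 - <<'E'
from h import *
to(.587,.162,.1)
a=optics.snapshot("scene")[:,:,::-1]
b=optics.snapshot("top")[:,:,::-1]
cv2.imwrite("pics/c5.png",np.hstack([crop(b,180,100,110,130,3),crop(a,190,120,150,130,3)]))
E
```

```text
shift [ 148.    -0.3 -213.6] spin None az 0.3026879699895877 q6 -0.4445100093960889 pos [ 0.6511 -0.0417  0.2481] F [-0.7299  0.9228  0.2892] T [ 0.065  -0.0104  0.0262] t 23.95 open 0.03992010329106365
```

View pics/c5.png

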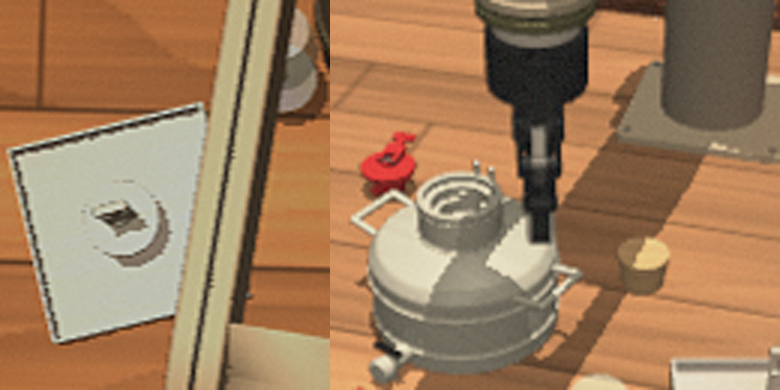

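```bash
python3 - <<'E'
from h import *
a=optics.snapshot("scene")[:,:,::-1];o=cv2.imread("pics/scene0.png")
cv2.imwrite("pics/c6.png",np.hstack([crop(o,190,180,260,150,1.5),crop(a,190,180,260,150,1.5)]))
E
```

```text
(no output)
```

View pics/c6.png

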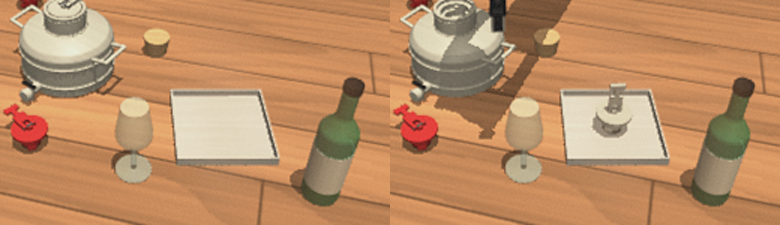

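The cap stands upright in the tray at (613,115). The neck is empty, and the bottle, glass and bung have not moved, so I hand in.

```bash
python3 -c "
from cell import *
print(observe()['wrist_force'],observe()['time_s']);sign_off()"
```

```text
[-0.78898509  0.54828342  0.70789705] 24.1
the job is handed in; nothing more can be done
```

The drum is open and the job is handed in at about 24 s. I flipped the tab upright, turned the cap anticlockwise about 0.7 rad to its stop, lifted it straight out and stood it in the middle of the tray on its own stem.

- **Last checks:** the last pictures show an empty neck and the cap upright in the tray. The bottle, glass, bung and look-alikes stand as in the first picture, and the gripper is clear with no load on the wrist.
- **Harder than intended:** at the stop the turning torque peaked at about 1.3 N m. My first pull, made before easing that torque, reached about 12 N without lifting the cap. I went back down, eased the turn, and the cap then came out with 6 N or less. Flipping the tab also put up to about 9 N on it.

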